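Weigh a batch of aluminium offcuts

ROBOT

A 6-joint arm with a two-finger parallel gripper is mounted at the origin on a cart in front of the work surface, level with it; the furniture and walls round the work are solid. World frame = base frame: x ahead of the robot, y to its left, z up, the work surface at z = 0. Lengths are in mm, angles in rad, forces in N, time in s.
With the tool pointing down it reaches from about 350 to 975 mm from the base axis. Payload 7.1 kg.
Tool frame: the origin (TCP) lies on the front face of the gripper's body, between the roots of the fingers; the fingertips stand 80 mm ahead of it and the grasp point (between the pads) lies 61 mm ahead of it (env.tips_ahead is the distance from the TCP to the fingertips, in mm); z points along the fingers, y is the line along which they close (so a half turn about z gives the same grasp; the last joint's range is limited). The gripper opens to 88 mm and grips with 3 to 60 N. Pads are 20 mm wide; open, the fingers measure 115 mm over their backs; the gripper's body (75 mm by 178 mm) begins 61 mm behind the grasp point.
Start: joints at [-1.212, 0.423, 1.63, -0, 1.089, -0.019], TCP at [230.564, -580.901, 302.675] pointing down, gripper open.
Joint ranges: [-3, 3], [-0.9, 2.11], [0.09, 2.58], [-1.31, 4.45], [0.11, 2.69], [-2.54, 2.54]. Speed limits (rad/s): [2.39, 2.39, 3.01, 3.14, 3.14, 3.14].

INTERFACE

Orientations are given as a unit quaternion [x, y, z, w].
In Python, from station import env, set_gripper, viewer, workorder gives the robot as it stands. Calls block until the motion is done:
- env.reach(position, orientation): joint-space move of the TCP to a pose.
- env.move_l(position, rot=None, rate=150, f_stop=None): straight line of the TCP; rot=None keeps the orientation; rate is the mean speed in mm/s. With f_stop (N) it stops when the force on the tool has changed by that much, and returns True; else False.
- env.move_joints(angles): joint-space move.
- set_gripper(opening): finger opening in mm; the grip force is fixed at half the most; returns when the fingers have stopped.
- env.hold(seconds).
- env.ik(position, orientation): joint angles nearest the present ones, or None.
- env.read_state(): the state.
- viewer.camera(name): name is "side" or "top"; returns the picture (480x640x3 uint8, blue, green, red); there is no depth.
- viewer.camera_params(name): a dict with "fx", "fy", "cx", "cy" (pixels), "dist" ([k1, k2, p1, p2, k3] as OpenCV has them; the pictures are not rectified), "pose" (4x4, takes a point from camera to world coordinates). Camera axes: x right, y up, looking along -z (the intrinsics and any distortion apply to the point x, -y, -z); pixel columns grow to the right and rows downward; lengths in mm; the calibration is good to about 2 mm. A picture is of the moment at which its call begins. camera_params takes no time and is no camera call.
A pose or a line that the arm cannot do raises env.IKError and nothing moves.
- workorder.sign_off(): hands the job in; it is judged then, once.
The state is a dict: "time_s": time; "qpos": joint angles; "dq": joint speeds; "tau": joint torques, N m; "tool_pos": TCP position; "orientation": TCP orientation; "force": force on the tool from outside, world axes, zero at the start; "wrist_torque": the same for the moment, N m; "width": finger opening in mm; "grip_force": force on a finger pad.
Only numpy, scipy, OpenCV 4.12 (cv2) and the standard library are available. Lean on these libraries where they do the work, as an engineer would, in place of code of your own. Each camera call takes 0.05 s, during which the arm holds its last target. There are 200 camera calls.

TASK

Weigh this batch of aluminium offcuts. With the pan empty, press the scale's blue zero button fully in with the stylus and put the stylus back in its block; then stack every offcut, each lying on a broad face, in one steady pile centred on the pan, press the orange hold button fully in with the stylus while the pile stands there, and put the stylus back upright in its block. Do not press zero with metal on the pan, and leave the tin, spanner and battery alone.

Things in the scene. Friction and masses are not known exactly. Their poses are not given: they have to be found in the camera images.
- scale: white bench scale, fixed to the table, 180 (its x) x 130 (y) x 37 mm high without pan; origin under its centre, -x is its front with the display and two buttons, y to the left seen from the front edge looking at the pan, z up
- pan_top (a point): centre of the top of the scale's bare flat round steel pan, 100 mm across, 52 mm above the table and 28 mm behind the scale's centre (+x); the pan is sprung and gives about 1.6 mm per kg
- zero_button (a joint): travel of the blue zero button, the one at the scale's left (+y): 0 out, 0.003 m fully in, needs about 4 N, springs back
- zero_button_top (a point): centre of the top of the blue zero button: a 13 mm cap sunk 4 mm below the scale's front deck in a round 17 mm hole, 73 mm in front of the scale's centre (-x) and 34 mm to its left (+y), 31 mm above the table; pressed along -z. Too narrow for the fingers
- hold_button (a joint): travel of the orange hold button, the one at the scale's right (-y): 0 out, 0.003 m fully in, needs about 4 N, springs back
- hold_button_top (a point): centre of the top of the orange hold button, same make, 34 mm to the right (-y)
- stylus: red round stylus 150 mm long, 0.07 kg; origin at its tip, z from tip to butt. Tip 5 mm across, then a 9 mm shank from 12 to 42 mm, a 21 mm steel collar from 42 to 47 mm, and a 13 mm round handle from 47 to 150 mm. Starts standing tip down in its block, collar on the block's top
- stylus_tip (a point): the centre of the stylus's tip, its origin
- stylus_block: dark wooden block 70 x 70 x 50 mm high, weighted (0.6 kg), standing loose on the table; origin under its centre, z up
- block_mouth (a point): mouth of the block's upright round hole, 15 mm wide with a 3 mm bevel, 46 mm deep, at the centre of its top, 50 mm above the table; the stylus hangs in it by its collar, tip 42 mm below this point
- offcut_a: the largest aluminium offcut, two corners clipped, 110 x 62 mm, about 0.5 kg, a wedge: 37.5 mm thick at its -x end, 26.5 mm at +x, 32 mm at the middle. Flat underneath and on top, can lie on either; upright sides. Origin at mid-length, mid-width, half the thickness there; x along its length, y across, z from flat underside to sloping top. Starts underside down. May be absent.
- offcut_b: aluminium offcut with mitred ends, 95 x 54 mm, about 0.34 kg, a wedge: 23 mm thick at its -x end, 34 mm at +x, 28 mm at the middle. Flat underneath and on top, can lie on either; upright sides. Origin at mid-length, mid-width, half the thickness there; x along its length, y across, z from flat underside to sloping top. Starts underside down. May be absent.
- offcut_c: aluminium offcut with one clipped corner, 91 x 52 mm, about 0.28 kg, a wedge: 30 mm thick at its -x end, 22 mm at +x, 26 mm at the middle, 2.6 mm thicker along +y than -y. Flat underneath and on top, can lie on either; upright sides. Origin at mid-length, mid-width, half the thickness there; x along its length, y across, z from flat underside to sloping top. Starts underside down. May be absent.
- offcut_d: roof-backed aluminium offcut, 93 x 50 mm, about 0.33 kg: flat underneath; upright sides 22 mm high at both y edges, rising to a 36 mm ridge along its x, 7 mm to +y of the middle, on which nothing rests steadily. Origin mid-length, mid-width, 16.5 mm above the underside; x along its length, y across, z up from the underside. Starts flat side down. May be absent.
- wax_tin: bystander: round yellow-lidded tin, 66 mm across, 26 mm high; origin under its centre
- spanner: bystander: spanner lying flat, 166 mm long (its y), 28 mm wide, 9 mm thick; origin under its middle
- battery: bystander: red battery lying on its side, 50 mm long, 15 mm across; origin under its middle

How it is judged:
By the outcome, as a careful person would: the job done as asked, in the order asked, and still so for the second after the job is handed in, with the robot touching nothing.
Of offcut_a, offcut_b, offcut_c, offcut_d only 3 to 4 are there at a start; the rules pass over those that are not, and their reading is None.
At some moment in a run one of stylus_block, offcut_a may be knocked a few centimetres aside while the robot is not near it.
It also fails if it takes over 210 s, if anything falls off the work surface, if the arm or the gripper's body presses on something with over 40 N, if the wrist force passes 120 N, or if a joint passes its speed limit or range.

## Working session

There is one attempt and no reset: what is moved stays moved. The work goes in short steps, each a Python script; the robot and the scene stay as the last script left them, time stands still between calls to the robot, and variables do not carry over. Pictures are saved under pics/ and viewed, at most 17 in all, crops included, and the job is handed in when it is done.

```bash
ls; mkdir -p pics
python3 - <<'E'
from station import env, set_gripper, viewer, workorder
import cv2, numpy as np
for n in ("top","side"):
    cv2.imwrite(f"pics/{n}0.png",viewer.camera(n)); p=viewer.camera_params(n)
    print(n,p["fx"],p["fy"],p["cx"],p["cy"],p["dist"]); print(np.round(p["pose"],3))
print(env.read_state())
E
```

```text
pics
top 503.29084555168885 503.29084555168885 307.3614182271992 239.51916806558702 [0.03431136 0.         0.         0.         0.        ]
[[-1.000000e-03  9.870000e-01 -1.610000e-01  3.090360e+02]
 [-1.000000e+00 -2.000000e-03 -5.000000e-03 -2.286250e+02]
 [-5.000000e-03  1.610000e-01  9.870000e-01  1.177597e+03]
 [ 0.000000e+00  0.000000e+00  0.000000e+00  1.000000e+00]]
side 495.81415321592283 495.81415321592283 323.26380269828127 247.52461271028295 [-0.05252105  0.          0.          0.          0.        ]
[[ 8.730000e-01  2.060000e-01 -4.410000e-01 -1.776000e+00]
 [-4.870000e-01  3.890000e-01 -7.820000e-01 -1.104215e+03]
 [ 1.000000e-02  8.980000e-01  4.400000e-01  5.525360e+02]
 [ 0.000000e+00  0.000000e+00  0.000000e+00  1.000000e+00]]
{'time_s': 0.1, 'qpos': array([-1.21195843e+00,  4.23751389e-01,  1.63061834e+00, -1.86720229e-05,
        1.08862486e+00, -1.89947794e-02]), 'dq': array([ 0.00020108, -0.00295783, -0.00111067,  0.00103855,  0.00052812,
       -0.00146147]), 'tau': array([-1.68276922e-03, -5.45615458e+01, -2.74324948e+01,  6.44665654e-02,
        1.88346236e-02, -1.01029457e-05]), 'tool_pos': array([ 230.44834028, -580.52894808,  301.98562824]), 'orientation': array([ 9.82207262e-01,  1.87798835e-01, -1.26686834e-04, -6.89475125e-04]), 'force': array([-0.33008969,  0.24849369,  0.04617209]), 'wrist_torque': array([ 0.0631645 , -0.0263158 , -0.02968211]), 'grip_force': 0.0, 'width': 87.74971563594146}
```

View pics/top0.png

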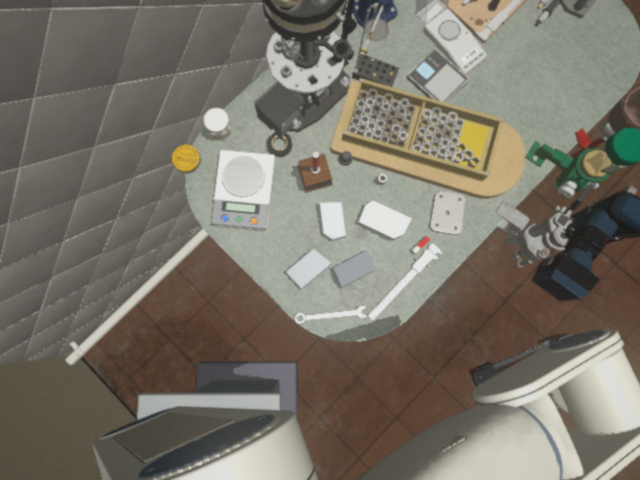

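View pics/side0.png

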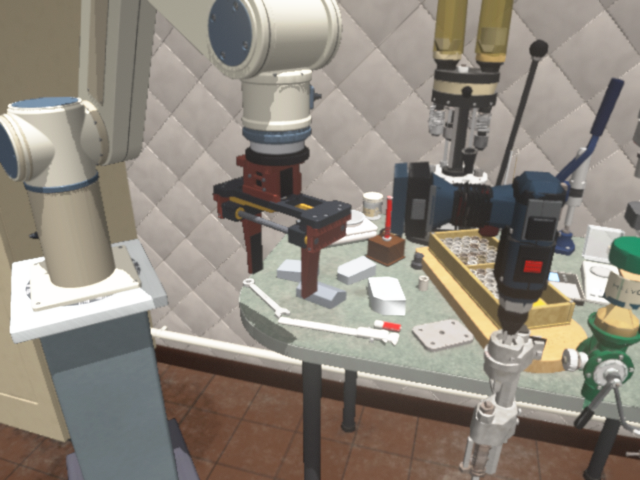

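The top view shows the scale at (243,190), the stylus block at (315,172), and all four offcuts, at (332,220), (385,219), (309,268) and (352,269). The tin is at (186,158), the spanner at (332,315) and the battery at (422,243). The side view is partly blocked by the arm, so I'll enlarge the top view.

```bash
cat > h.py <<'E'
import cv2, numpy as np
from station import env, set_gripper, viewer, workorder
def ray(n,px):
    p=viewer.camera_params(n); K=np.array([[p["fx"],0,p["cx"]],[0,p["fy"],p["cy"]],[0,0,1]])
    u=cv2.undistortPoints(np.array(px,float).reshape(-1,1,2),K,np.array(p["dist"]))[:,0]
    d=np.c_[u[:,0],-u[:,1],-np.ones(len(u))]@np.array(p["pose"])[:3,:3].T
    return np.array(p["pose"])[:3,3],d
def plane(n,px,z):
    o,d=ray(n,px); return o+d*((z-o[2])/d[:,2])[:,None]
def proj(n,P):
    p=viewer.camera_params(n); T=np.linalg.inv(np.array(p["pose"])); K=np.array([[p["fx"],0,p["cx"]],[0,p["fy"],p["cy"]],[0,0,1]])
    q=np.atleast_2d(P)@T[:3,:3].T+T[:3,3]; q=q*[1,-1,-1]
    return cv2.projectPoints(q,np.zeros(3),np.zeros(3),K,np.array(p["dist"]))[0][:,0]
E
python3 - <<'E'
import cv2
a=cv2.imread("pics/top0.png")
cv2.imwrite("pics/c1.png",cv2.resize(a[195:295,270:420],None,fx=5.2,fy=5.2,interpolation=cv2.INTER_CUBIC))
cv2.imwrite("pics/c2.png",cv2.resize(a[140:235,200:350],None,fx=5.2,fy=5.2,interpolation=cv2.INTER_CUBIC))
E
```

```text
(no output)
```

View pics/c1.png

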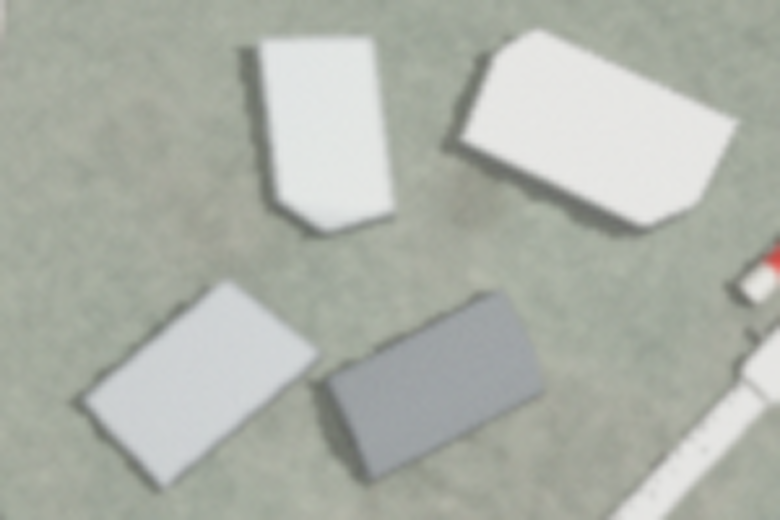

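View pics/c2.png

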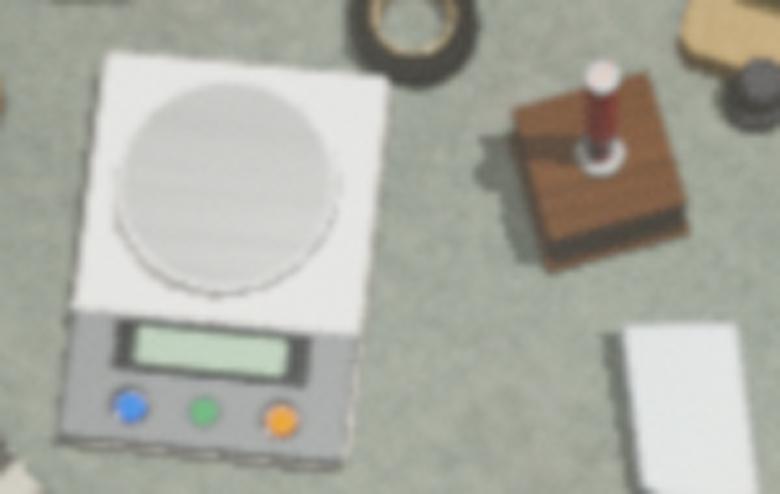

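The crops show A (two clipped corners) at the upper right, C (one clipped corner) at the upper left, B (trapezoid) at the lower left and D (darker) at the lower right. Blue is at crop 2 (130,406), orange at (282,420), the collar at (600,155), and the pan centre at (227,187). Next I'll turn these into positions.

```bash
cat >> h.py <<'E'
def cent(img,lo,hi,box):
    x0,y0,x1,y1=box; h=cv2.cvtColor(img[y0:y1,x0:x1],cv2.COLOR_BGR2HSV); m=cv2.inRange(h,np.array(lo),np.array(hi))
    M=cv2.moments(m,True); return [M["m10"]/M["m00"]+x0,M["m01"]/M["m00"]+y0] if M["m00"]>2 else None
def scale(img):
    b=plane("top",cent(img,(100,120,80),(125,255,255),(205,195,275,235)),31)[0]
    o=plane("top",cent(img,(8,130,120),(25,255,255),(205,195,275,235)),31)[0]
    return b,o
E
python3 - <<'E'
from h import *
np.set_printoptions(precision=1,suppress=True)
a=cv2.imread("pics/top0.png"); b,o=scale(a); print("blue",b,"orange",o,np.linalg.norm(b-o))
d=(b-o)/np.linalg.norm(b-o); f=np.array([d[1],-d[0],0]); print("pan pred",(b+o)/2+101*f,"yaw",np.arctan2(f[1],f[0]))
c1=lambda p:np.array(p)/5.2+[270,195]-.4; c2=lambda p:np.array(p)/5.2+[200,140]-.4
pan=c2([(115,187),(340,187),(230,82),(225,290)]); P=plane("top",pan,52); print("pan",P[:2].mean(0),P[2:].mean(0),P)
print("collar",plane("top",c2([(600,155)]),55),"butt",plane("top",c2([(603,77)]),158), "blk top", plane("top",c2([(514,108),(645,72),(686,205),(549,240)]),50).mean(0))
q={"A":([(490,55),(540,28),(738,122),(697,205),(648,228),(460,140)],32),"B":([(80,400),(228,280),(318,355),(160,490)],28),"C":([(258,38),(374,38),(395,212),(325,235),(278,198)],26),"D":([(325,380),(502,290),(545,385),(370,480)],22)}
for k,(p,z) in q.items():
    P=plane("top",c1(p),z)[:,:2]; r=cv2.minAreaRect(P.astype(np.float32)); print(k,r); print(P, np.linalg.norm(np.roll(P,-1,0)-P,axis=1))
hsv=cv2.cvtColor(a,cv2.COLOR_BGR2HSV)
cv2.imwrite("pics/d1.png",cv2.resize(np.clip((a[195:295,270:420].astype(float)-110)*1.8,0,255).astype(np.uint8),None,fx=5.2,fy=5.2))
for k,(p,z) in q.items():
    m=np.zeros(a.shape[:2],np.uint8); cv2.fillPoly(m,[np.int32(c1(p))],255); m=cv2.erode(m,np.ones((5,5))); print(k,np.array(cv2.meanStdDev(a,mask=m)).ravel())
E
```

```text
blue [547.4 -31.1  31. ] orange [540.6 -98.6  31. ] 67.85810053672526
pan pred [644.5 -75.   31. ] yaw -0.10061870370087823
pan [642.9 -75.3  52. ] [643.7 -75.3  52. ] [[ 643.   -25.3   52. ]
 [ 642.9 -125.3   52. ]
 [ 691.5  -75.5   52. ]
 [ 595.9  -75.1   52. ]]
collar [[ 656.4 -241.    55. ]] butt [[ 657.3 -241.2  158. ]] blk top [ 657.5 -240.4   50. ]
A ((543.0377807617188, -400.4659423828125), (112.00479125976562, 62.10907745361328), 63.58779525756836)
[[ 576.8 -354.7]
 [ 589.2 -377.4]
 [ 545.9 -464.4]
 [ 508.4 -445.1]
 [ 498.2 -423.1]
 [ 538.1 -340.6]] [25.8 97.2 42.2 24.2 91.6 41.3]
B ((432.382568359375, -224.22515869140625), (53.010650634765625, 92.75679779052734), 40.40454864501953)
[[ 422.5 -171.7]
 [ 475.8 -237.1]
 [ 442.3 -276.7]
 [ 382.9 -207. ]] [84.3 51.9 91.5 53. ]
C ((543.0144653320312, -281.7028503417969), (92.70703887939453, 52.007301330566406), 6.036509037017822)
[[ 586.4 -251. ]
 [ 586.2 -303.3]
 [ 506.6 -311.7]
 [ 496.3 -280.4]
 [ 513.1 -259.5]] [52.3 80.1 33.  26.8 73.8]
D ((429.76885986328125, -329.2519226074219), (48.212982177734375, 91.44965362548828), 26.887468338012695)
[[ 431.8 -280. ]
 [ 471.9 -359.1]
 [ 429.5 -377.3]
 [ 387.6 -299.4]] [88.7 46.2 88.4 48.3]
A [227.3 229.7 229.6   1.    1.    1. ]
B [211.2 209.8 206.1   1.5   1.5   1.6]
C [227.  228.7 225.7   1.4   1.6   1.7]
D [165.4 163.2 158.5   1.2   1.3   1.3]
```

```bash
cat >> h.py <<'E'
from scipy.spatial.transform import Rotation as R
def Q(yaw,tilt=None):
    r=R.from_euler("z",yaw)*R.from_euler("x",np.pi)
    if tilt is not None: r=R.from_rotvec(tilt)*r
    return r.as_quat()
def st():
    s=env.read_state(); print("t %.1f"%s["time_s"],np.round(s["tool_pos"],1),"F",np.round(s["force"],1),"w %.1f g %.1f"%(s["width"],s["grip_force"])); return s
E
python3 - <<'E'
from h import *
env.reach([500,-200,330],Q(0)); env.reach([657,-241,290],Q(0)); s=st(); print(s["qpos"])
i=viewer.camera("side"); cv2.imwrite("pics/s1.png",cv2.resize(i[190:350,220:450],None,fx=3.4,fy=3.4,interpolation=cv2.INTER_CUBIC))
cv2.imwrite("pics/t1.png",viewer.camera("top"))
E
```

```text
t 2.5 [ 655.9 -241.3  289.5] F [0.  0.4 0.1] w 88.0 g 0.0
[-3.69523099e-01  5.45537853e-01  1.46031638e+00 -1.57615195e-04
  1.13757398e+00  1.20197295e+00]
```

View pics/s1.png

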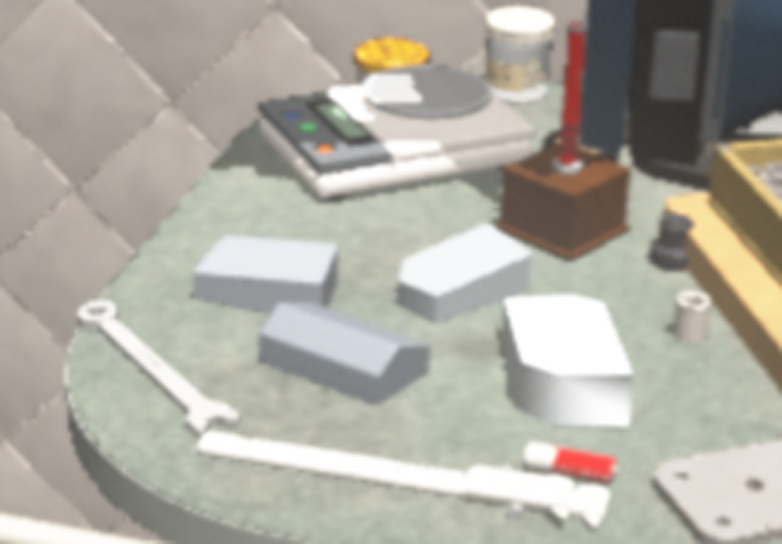

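The side view confirms the identities: B is at (265,270) with its thicker end to the right, D is at (345,350), C at (465,270) and A at (570,360). To settle which ends of A and C are thick, I'll draw height ticks at their corners.

Run:
```python
from h import *
i=viewer.camera("side"); cv2.imwrite("pics/side1.png",i); S=10
def crop(cor,x0,y0,w,h):
    c=cv2.resize(i[y0:y0+h,x0:x0+w],None,fx=S,fy=S,interpolation=cv2.INTER_CUBIC)
    for (x,y),zs in cor:
        for z in zs:
            p=(proj("side",[[x,y,z]])[0]-[x0,y0]+.5)*S
            cv2.line(c,(int(p[0]-6),int(p[1])),(int(p[0]+6),int(p[1])),(0,0,255) if z in(0,) else (0,160,0) if z<25 else (255,0,0),1)
    return c
A=crop([((498.2,-423.1),(0,26.5,37.5)),((508.4,-445.1),(0,26.5,37.5)),((545.9,-464.4),(0,26.5,37.5)),((538.1,-340.6),(0,26.5,37.5)),((589.2,-377.4),(0,26.5,37.5))],362,270,50,50)
C=crop([((506.6,-311.7),(0,22,30)),((586.2,-303.3),(0,22,30)),((496.3,-280.4),(0,22,30)),((513.1,-259.5),(0,22,30))],332,250,50,50)
cv2.imwrite("pics/s2.png",cv2.resize(np.hstack([A,C]),None,fx=.8,fy=.8,interpolation=cv2.INTER_AREA))
```

```text
(no output)
```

View pics/s2.png

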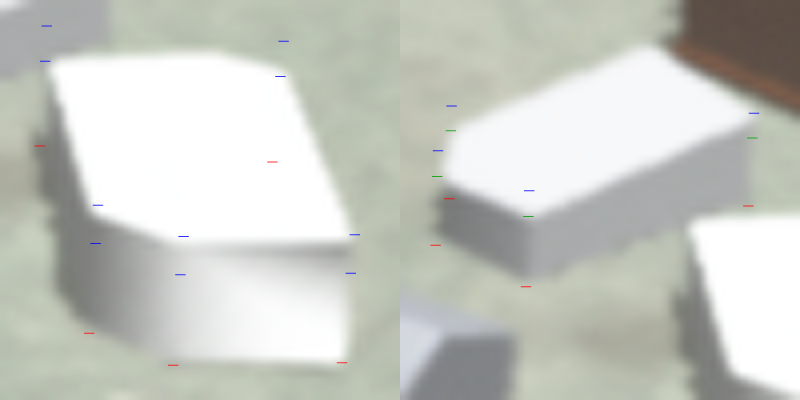

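A's near end (y=-455) is thick, so its +x yaw is 1.11. C's near end is thin, so its yaw is 3.25. B's yaw is -0.87 and D's is -1.10. Next: pick up the stylus, press zero and put it back.

```bash
cat >> h.py <<'E'
def press(xy_st,btn,zg=189):
    """take stylus standing at xy_st, press button"""
    env.reach([*xy_st,290],Q(0)); set_gripper(50); env.move_l([*xy_st,zg]); set_gripper(0); s=st()
    off=s["tool_pos"][:2]-xy_st; env.move_l([*xy_st,275])
    b=np.array(btn[:2])+off
    env.move_l([*b,275]); env.move_l([*b,zg-8+31+3],rate=80); st()
    hit=env.move_l([*b,zg-8+31-7],rate=12,f_stop=15); s=st(); print("hit",hit,"tip z",s["tool_pos"][2]-zg+8)
    env.hold(.3); env.move_l([*b,275]); st()
def back(xy,zg=189):
    env.move_l([*xy,275]); env.move_l([*xy,zg+20],rate=100); print("hit",env.move_l([*xy,zg-2],rate=40,f_stop=10)); st()
E
python3 - <<'E'
from h import *
np.save("scale.npy",np.array([[547.4,-31.1],[540.6,-98.6]]))
press([657,-241],[547.4,-31.1])
cv2.imwrite("pics/t2.png",viewer.camera("top")); i=viewer.camera("side"); cv2.imwrite("pics/s3.png",cv2.resize(i[130:330,220:450],None,fx=3,fy=3))
E
```

```text
t 5.2 [ 657.1 -241.   189.2] F [0.  0.6 1.4] w 12.6 g 30.0
t 8.5 [547.8 -31.1 215.3] F [ 0.1  0.  -0.7] w 12.4 g 30.0
t 9.1 [548.1 -31.2 208.6] F [-2.2 -0.1  8.8] w 12.4 g 30.0
hit True tip z 27.612002662106136
t 10.0 [547.  -31.1 274.4] F [ 0.3 -0.6  0.2] w 12.4 g 30.0
```

View pics/s3.png

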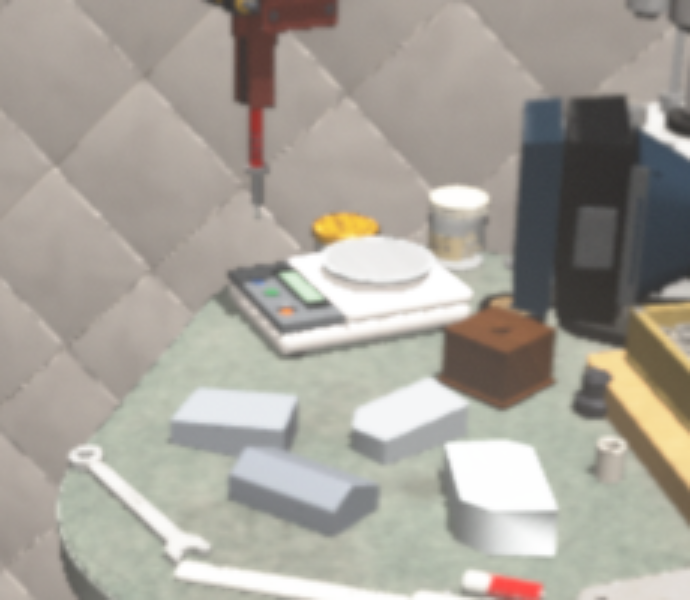

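The stylus hangs straight in the grip and the tip bottomed at 27.6 mm, so zero was pressed fully in. I'll check the block hasn't moved, then return the stylus.

```bash
cat >> h.py <<'E'
def mask_cent(n,img,lo,hi,box):
    x0,y0,x1,y1=box; h=cv2.cvtColor(img[y0:y1,x0:x1],cv2.COLOR_BGR2HSV); m=cv2.inRange(h,np.array(lo),np.array(hi))
    m=cv2.morphologyEx(m,cv2.MORPH_CLOSE,np.ones((5,5),np.uint8))
    c=max(cv2.findContours(m,0,1)[0],key=cv2.contourArea); M=cv2.moments(c); r=cv2.boundingRect(c)
    return np.round([M["m10"]/M["m00"]+x0,M["m01"]/M["m00"]+y0,M["m00"],r[0]+x0,r[1]+y0,r[2],r[3]],1)
def block(img,box=(285,140,350,200)): return mask_cent("top",img,(3,90,50),(18,255,190),box)
E
python3 - <<'E'
from h import *
for f in("top0","t2"):
    a=cv2.imread(f"pics/{f}.png"); print(f,block(a))
E
```

```text
top0 [314.7 170.1 615.5 300.  155.   31.   31. ]
t2 [314.4 170.  650.  299.  155.   32.   31. ]
```

Block unmoved. I'll return the stylus, then find A again before picking it.

```bash
cat >> h.py <<'E'
def bright(img,box=(280,190,430,300)):
    x0,y0,x1,y1=box; m=cv2.inRange(img[y0:y1,x0:x1].min(2),195,255)
    return [np.round(np.r_[np.array(cv2.minAreaRect(c)[0])+[x0,y0],cv2.minAreaRect(c)[1],cv2.contourArea(c)],1) for c in cv2.findContours(m,0,1)[0] if cv2.contourArea(c)>300]
E
python3 - <<'E'
from h import *
back([657.1,-241]); set_gripper(40); env.hold(.2); env.move_l([657,-241,290]); env.reach([560,-100,300],Q(0))
i=viewer.camera("top"); cv2.imwrite("pics/t3.png",i); j=viewer.camera("side")
for a in(cv2.imread("pics/top0.png"),i): print(bright(a),block(a))
cv2.imwrite("pics/s4.png",cv2.resize(j[190:350,220:450],None,fx=3,fy=3)); st()
E
```

```text
hit True
t 13.2 [ 657.  -240.9  188.8] F [-0.9  0.3  3.5] w 12.5 g 30.0
[array([408.7, 276.9,   9.7,  67.2, 416.5]), array([308.3, 267.1,  21.4,  38.1, 732.5]), array([332.6, 219.6,  36.6,  21.3, 690. ]), array([ 384.5,  219.4,   46.7,   25.5, 1080. ])] [314.7 170.1 615.5 300.  155.   31.   31. ]
[array([409. , 276.7,   9.7,  66.5, 390. ]), array([308.5, 266.9,  21. ,  37.8, 704. ]), array([332.7, 219.6,  36.5,  21.1, 677. ]), array([ 384.5,  219.5,   46.7,   25.3, 1067. ])] [314.3 171.8 713.  299.  155.   32.   37. ]
t 15.7 [ 561.1 -101.1  299.8] F [ 1.1 -0.2 -0.2] w 40.1 g 0.0
```

View pics/s4.png

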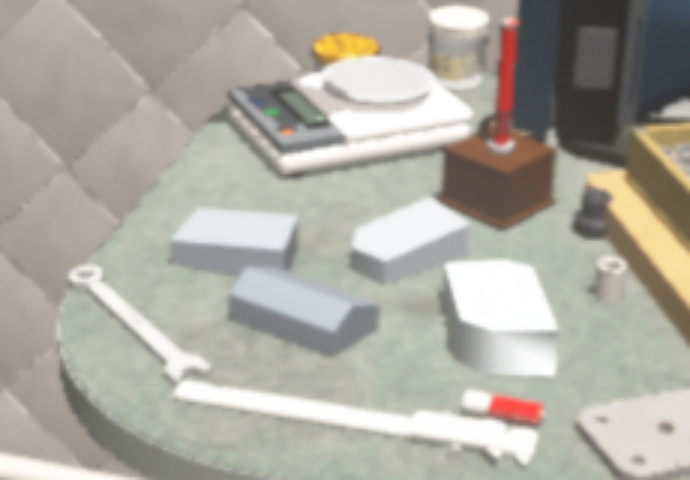

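The stylus stands upright in its block and A hasn't moved. Next I'll place A on the pan and check it.

```bash
cat >> h.py <<'E'
PY=1.47; PAN=np.array([644.,-75.2])
def grab(xy,yaw,op,H=85):
    env.reach([*xy,200],Q(yaw)); set_gripper(op); env.move_l([*xy,H+20],rate=200); env.move_l([*xy,H],rate=60); set_gripper(0); st()
    env.move_l([*xy,260],rate=200); return st()
def place(zb,sx,sy,op,H=85,d=(0,0)):
    """bottom centre height zb; surface slopes along pile x,y; d: offset of object centre from TCP (world, at place)"""
    xh=np.array([np.cos(PY),np.sin(PY),0]); yh=np.array([-np.sin(PY),np.cos(PY),0])
    q=Q(PY,xh*sy-yh*sx); n=-R.from_quat(q).as_matrix()[:,2]
    T=np.r_[PAN-d,zb]+n*H; up=[0,0,1]
    env.reach(T+np.array([0,0,270-T[2]]),q); env.move_l(T+[0,0,12],rate=150)
    print("hit",env.move_l(T-[0,0,4],rate=20,f_stop=5)); s=st(); print("dz",s["tool_pos"][2]-T[2])
    set_gripper(op); env.hold(.3); env.move_l(T+n*30,rate=100); env.move_l(T+[0,0,300-T[2]],rate=200)
E
python3 - <<'E'
from h import *
grab([543,-400.5],1.110,80); place(52,0,0,84)
env.reach([480,-150,300],Q(PY))
i=viewer.camera("top"); cv2.imwrite("pics/t4.png",i)
print(bright(i),block(i))
cv2.imwrite("pics/t4c.png",cv2.resize(i[140:300,190:430],None,fx=3.3,fy=3.3,interpolation=cv2.INTER_CUBIC))
E
```

```text
t 19.4 [ 543.2 -400.6   85.3] F [ 0.3 -0.1  1.1] w 62.0 g 29.9
t 20.4 [ 542.2 -399.9  258.4] F [-0.9  0.4 -5.5] w 61.7 g 29.9
hit True
t 23.3 [644.  -75.2 135.7] F [-0.7 -1.   4.7] w 62.2 g 29.9
dz -1.341804389176616
[array([409. , 276.7,   9.7,  66.5, 378. ]), array([308.7, 267.1,  21. ,  37.3, 679. ]), array([332.6, 219.5,  35.7,  21. , 660.5])] [315.2 170.  598.5 299.  155.   32.   31. ]
```

View pics/t4c.png

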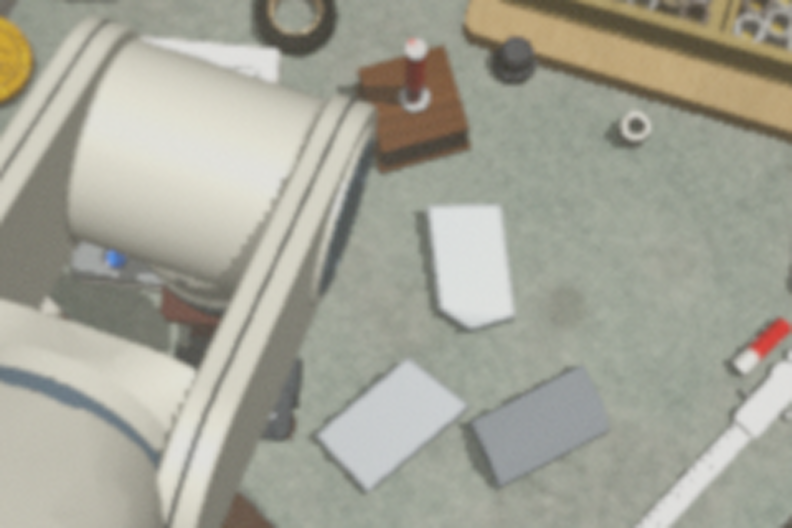

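The arm hides the pan in this view. The other parts haven't moved. I'll pick B and check A from there.

Run:
```python
from h import *
grab([432.4,-224.2],-0.866,74)
i=viewer.camera("top"); cv2.imwrite("pics/t5.png",i); j=viewer.camera("side"); 
a=cv2.resize(i[130:230,180:300],None,fx=3.3,fy=3.3,interpolation=cv2.INTER_CUBIC);b=cv2.resize(j[150:250,270:390],None,fx=3.3,fy=3.3,interpolation=cv2.INTER_CUBIC)
cv2.imwrite("pics/c5.png",np.hstack([a,b]))
```

```text
t 30.1 [ 432.5 -224.2   85.2] F [-0.4 -0.8  0.6] w 54.0 g 29.9
t 31.1 [ 431.7 -223.8  259. ] F [ 0.5  0.6 -3.7] w 53.8 g 29.9
```

View pics/c5.png

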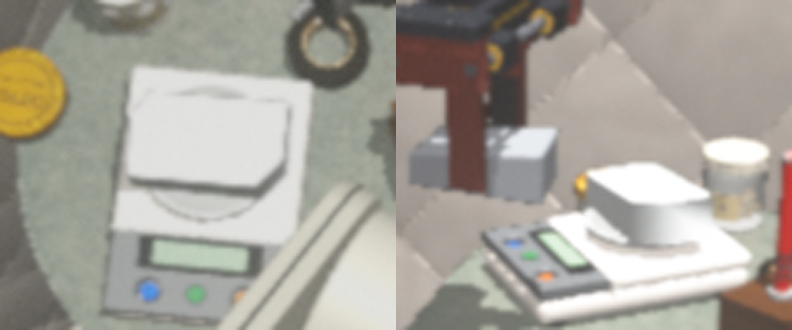

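A lies flat on the pan with its thick end on the right, roughly centred at crop (209,137). Placing B.

Run:
```python
from h import *
print(proj("top",[[644,-75.2,83]]), "seen 243,171.2")
place(83.2,-0.1,0,74)
grab([543,-281.7],np.deg2rad(186.04),72)
i=viewer.camera("top"); cv2.imwrite("pics/t6.png",i); j=viewer.camera("side"); print(block(i))
a=cv2.resize(i[130:230,180:300],None,fx=3.3,fy=3.3,interpolation=cv2.INTER_CUBIC);b=cv2.resize(j[150:250,270:390],None,fx=3.3,fy=3.3,interpolation=cv2.INTER_CUBIC)
cv2.imwrite("pics/c6.png",np.hstack([a,b]))
```

```text
[[241.51899764 171.16035784]] seen 243,171.2
hit True
t 34.2 [644.8 -66.7 166.5] F [ 0.3 -0.9  5. ] w 53.7 g 29.9
dz -1.2479797629607958
t 39.9 [ 543.1 -281.7   85.2] F [0.9 0.9 0.5] w 52.0 g 29.9
t 40.9 [ 542.3 -281.3  258.8] F [-0.4 -0.5 -2.6] w 51.8 g 29.9
[310.1 175.5  39.5 305.  172.   13.    8. ]
```

View pics/c6.png

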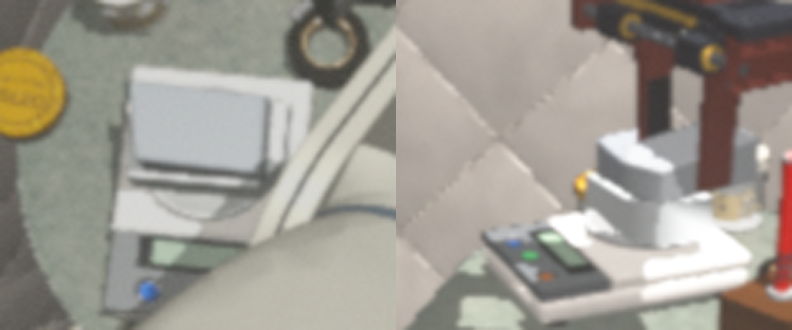

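B sits on A, aligned with it and centred at about crop (200,128). Placing C, then picking D.

Run:
```python
from h import *
print(proj("top",[[644,-75.2,110]]), "seen B 240.2,168.4")
place(109.8,0.016,0,72)
grab([429.8,-329.3],np.deg2rad(-63.1)+np.pi,70)
i=viewer.camera("top"); cv2.imwrite("pics/t7.png",i); j=viewer.camera("side"); print(block(i))
a=cv2.resize(i[130:230,180:300],None,fx=3.3,fy=3.3,interpolation=cv2.INTER_CUBIC);b=cv2.resize(j[150:250,270:390],None,fx=3.3,fy=3.3,interpolation=cv2.INTER_CUBIC)
cv2.imwrite("pics/c7.png",np.hstack([a,b]))
```

```text
[[239.86784614 167.53229326]] seen B 240.2,168.4
hit True
t 44.1 [643.9 -76.6 194. ] F [-0.9 -0.9  6. ] w 52.0 g 29.9
dz -0.7600758114999167
t 49.0 [ 429.9 -329.4   85.2] F [-0.4  0.2  0.6] w 50.0 g 30.0
t 50.1 [ 429.2 -328.8  258.9] F [-0.7  0.7 -2.7] w 49.7 g 30.0
[315.1 170.8 660.  299.  155.   32.   31. ]
```

View pics/c7.png

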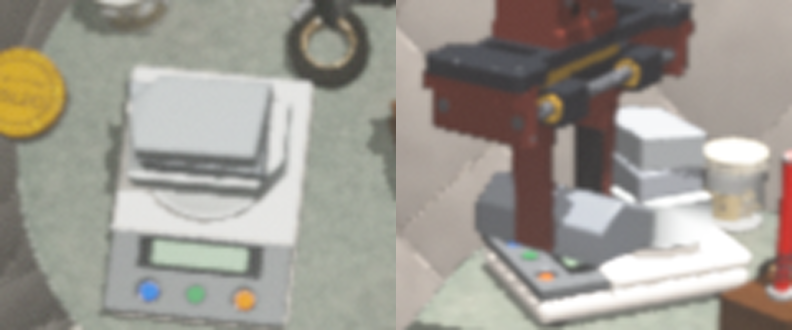

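C sits flat and square on B. Placing D with its underside tilted to match C's top.

Run:
```python
from h import *
place(134.6,-0.072,0.05,70)
env.reach([600,-330,320],Q(0)); 
i=viewer.camera("top"); cv2.imwrite("pics/t8.png",i); j=viewer.camera("side"); print(block(i),scale(i))
a=cv2.resize(i[130:230,180:360],None,fx=2.2,fy=3.3*2.2/3.3,interpolation=cv2.INTER_CUBIC);b=cv2.resize(j[150:250,270:450],None,fx=2.2,fy=2.2,interpolation=cv2.INTER_CUBIC)
cv2.imwrite("pics/c8.png",np.hstack([a,b])); st()
```

```text
hit True
t 52.5 [649.  -69.5 219.2] F [-0.3 -0.7  6.2] w 49.7 g 30.0
dz -0.07904979383360455Traceback (most recent call last):
  File "<stdin>", line 4, in <module>
  File "h.py", line 43, in block
    def block(img,box=(285,140,350,200)): return mask_cent("top",img,(3,90,50),(18,255,190),box)
                                                 ~~~~~~~~~^^^^^^^^^^^^^^^^^^^^^^^^^^^^^^^^^^^^^^
  File "h.py", line 41, in mask_cent
    c=max(cv2.findContours(m,0,1)[0],key=cv2.contourArea); M=cv2.moments(c); r=cv2.boundingRect(c)
ValueError: max() iterable argument is empty
```

Run:
```python
from h import *
env.reach([400,-400,320],Q(0)); 
i=viewer.camera("top"); cv2.imwrite("pics/t8.png",i); j=viewer.camera("side")
a=cv2.resize(i[130:230,180:360],None,fx=2.2,fy=2.2,interpolation=cv2.INTER_CUBIC);b=cv2.resize(j[150:250,270:450],None,fx=2.2,fy=2.2,interpolation=cv2.INTER_CUBIC)
cv2.imwrite("pics/c8.png",np.hstack([a,b])); st(); print(block(i),scale(i))
```

```text
t 56.2 [ 401.6 -399.8  320.1] F [ 0.6  0.2 -0.5] w 70.0 g 0.0
[314.8 172.3 738.5 299.  155.   32.   37. ] (array([547.24215343, -30.88733404,  31.        ]), array([540.57369659, -98.63755487,  31.        ]))
```

View pics/c8.png

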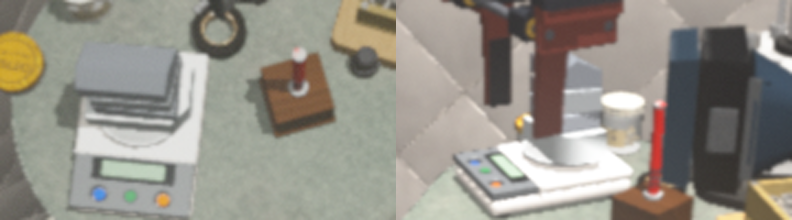

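All four are stacked and the block hasn't moved. Now pressing hold, going by a waypoint well clear of the pile.

```bash
sed -i 's/    env.move_l(\[\*b,275\]); env.move_l(\[\*b,zg-8+31+3\]/    env.move_l([b[0],xy_st[1],275]); env.move_l([*b,275]); env.move_l([*b,zg-8+31+3]/' h.py
python3 - <<'E'
from h import *
press([657,-241],[540.6,-98.6])
env.move_l([541,-241,275])
env.move_l([400,-350,275])
i=viewer.camera("top"); cv2.imwrite("pics/t9.png",i); j=viewer.camera("side"); print(block(i))
a=cv2.resize(i[130:230,180:360],None,fx=2.2,fy=2.2,interpolation=cv2.INTER_CUBIC);b=cv2.resize(j[150:250,270:450],None,fx=2.2,fy=2.2,interpolation=cv2.INTER_CUBIC)
cv2.imwrite("pics/c9.png",np.hstack([a,b])); st()
E
```

```text
t 59.4 [ 657.1 -241.   189.2] F [-0.8 -0.4  1.9] w 12.7 g 30.0
t 63.1 [541.  -98.7 215.3] F [ 0.3 -0.3 -0.6] w 12.4 g 30.0
t 63.7 [541.3 -98.7 208.6] F [-1.6  0.3  9.3] w 11.9 g 30.0
hit True tip z 27.648135239533616
t 64.6 [540.3 -98.5 274.4] F [-0.9 -1.  -1.1] w 12.3 g 30.0
[315.1 170.7 683.5 299.  155.   32.   36. ]
t 67.1 [ 400.5 -349.6  275. ] F [ 0.1 -0.2 -1. ] w 12.5 g 30.0
```

View pics/c9.png

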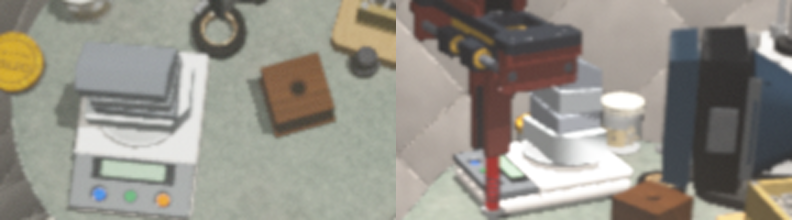

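Hold bottomed at 27.6 mm and the pile still stands. The block hole shows at crop (298,88), unmoved. Returning the stylus.

Run:
```python
from h import *
print(plane("top",[298/2.2+180-.3,88/2.2+130-.3],50))
env.move_l([541,-241,275]); back([657.1,-241]); set_gripper(40); env.hold(.3); env.move_l([657,-241,300]); env.reach([400,-420,320],Q(0))
i=viewer.camera("top"); j=viewer.camera("side"); print(block(i))
a=cv2.resize(i[130:230,180:360],None,fx=2.2,fy=2.2,interpolation=cv2.INTER_CUBIC);b=cv2.resize(j[150:250,270:450],None,fx=2.2,fy=2.2,interpolation=cv2.INTER_CUBIC)
cv2.imwrite("pics/c10.png",np.hstack([a,b])); st()
```

```text
[[ 657.25314401 -241.44067562   50.        ]]
hit True
t 70.7 [ 657.  -241.   188.8] F [ 0.5 -0.1  3.5] w 12.4 g 30.0
[315.1 172.  730.  299.  155.   32.   37. ]
t 73.8 [ 401.1 -419.5  319.8] F [ 0.4  0.2 -0.2] w 40.2 g 0.0
```

View pics/c10.png

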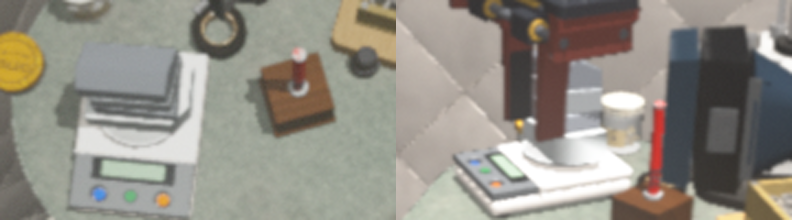

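The stylus stands upright with its collar on the block at crop (298,88), and the pile is steady on the pan.

```bash
python3 -c "
from h import *
print(workorder.sign_off())"
```

```text
the job is handed in; nothing more can be done
None
```

The job is handed in: zero was pressed on the empty pan, all four offcuts were stacked on the pan, hold was pressed with the pile standing, and the stylus is back upright in its block; sign-off gave no verdict.

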